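Start-up sequence on a panel test jig

ROBOT

A 6-joint arm with a two-finger parallel gripper is mounted at the origin on the work surface. World frame = base frame: x ahead of the robot, y to its left, z up, the work surface at z = 0. Lengths are in m, angles in rad, forces in N, time in s.
With the tool pointing down it reaches from about 0.4 to 0.925 m from the base axis. Payload 3.4 kg.
Tool frame: the origin (TCP) lies on the centre line of the jaws, within the pads' length; the fingertips stand 11 mm ahead of it and the grasp point (between the pads) lies 8 mm behind it; z points along the fingers, y is the line along which they close (so a half turn about z gives the same grasp; the last joint's range is limited). The gripper opens to 85 mm and grips with 20 to 120 N. Pads are 22 mm wide; open, the fingers measure 114 mm over their backs; the gripper's body (76 mm by 85 mm) begins 54 mm behind the grasp point. The pads swing forward as they close: fully open they stand 13 mm farther back than shut.
Start: joints at [-0.073, 0.307, 1.506, -0, 1.328, -0.073], TCP at [0.575, -0, 0.242] pointing down, gripper open.
Joint ranges: [-3.12, 3.12], [-1.05, 2.28], [0.14, 2.33], [-1.42, 4.57], [0.1, 2.73], [-2.68, 2.68]. Speed limits (rad/s): [2.57, 2.57, 3.14, 3.14, 3.14, 3.14].

INTERFACE

Orientations are given as a rotation vector (axis times angle).
In Python, from bench import r gives the robot as it stands.
- The arm moves only by the tool carry_out, never from a script. Its argument "series" is a list of rows, each a list of 3 entries, a list of its own where there are three numbers: the finger opening in m, from 0 to 0.0854, then the shift along the tool's x, y, z in m, then the turn about the tool's z in degrees. In form: [[claw, [dx, dy, dz], roll], ...]. A call has exactly 10 rows; each row is the pose to reach, as a shift and turn from the pose commanded when the call began, along the tool's axes at that moment; what a row does not reach only later rows make up. A row lasts 1/12 s, in which the tool goes at most 41.7 mm and 7.16 degrees, less where a joint would pass 70% of its speed; a pose out of reach is approached as far as the arm can. A call with a gripper value outside its range is refused whole. The fingers move at their own pace and stop on an object; "squeeze" is the grip in N (left out, the last holds). Time passes only in rows, so rows that repeat a pose let the fingers close, or fill a call up. It gives the time, the measured TCP pose, the force, the opening and the grip force at its end, in the units of the state.
- r.get_obs(): the state, without advancing time (a new reading comes with each control period).
- r.read_camera(name): name is "scene" or "side" or "wrist"; returns the picture (400x640x3 uint8, red, green, blue); there is no depth.
- r.calibration(name): a dict with "K" (3x3 intrinsics, pixels), "R" (3x3) and "t" (3): a world point X has camera coordinates R X + t; the wrist camera has in their place "tool_from_camera" (4x4, takes a point from camera to tool coordinates, whose origin is the TCP and whose axes are the flange's). Camera axes: x right, y down, z forward; pixel columns grow to the right and rows downward; lengths in m; the calibration is good to about 2 mm. A picture is of the moment at which its call begins: read the wrist's pose just before it. calibration takes no time and is no camera call.
- r.finish_job(): hands the job in; it is judged then, once.
The state is a dict: "t": time; "joint_pos": joint angles; "dq": joint speeds; "joint_torque": joint torques, N m; "position": TCP position; "orientation": TCP orientation; "force": force on the tool from outside, world axes, zero at the start; "torque": the same for the moment, N m; "gripper_width": opening from 0.0 (shut) to 1.0 (fully open); "grasp_force": force on a finger pad.
Only numpy, scipy, OpenCV 4.12 (cv2) and the standard library are available. Lean on these libraries where they do the work, as an engineer would, in place of code of your own. Each camera call takes 0.05 s, during which the arm holds its last target. There are 200 camera calls.

TASK

Run the test sequence on the orange jig with the closed fingertips: first push down the raised end, the one away from the robot, of the rocker switch on its steel plate until it tips right over, then press the square key on its panel module fully down, then the round key on the other module fully down (both stay down by themselves), and last press the long bar key on the deck fully down and let it spring back. Keep to that order, never press the mushroom-head stop button, and leave the panel modules in their nests and everything else where it lies: nothing is picked up.

Things in the scene. Friction and masses are not known exactly. Their poses are not given: they have to be found in the camera images.
- jig: Orange test jig, fixed: deck 260 (x) x 430 (y) mm, top 50 mm above the table. Origin: underside centre, z up. Front row (x -75, y -130, 0 and +130 mm): rocker, bar key and stop button, in any order. Rear row (x +55, y +65 and -65 mm): two nests with 10 mm walls, each with a module. At both ends (x +75, y +195 and -195 mm) an open toggle clamp, up to 185 mm above the table
- square_module: Loose white panel module (0.3 kg, 70 x 80 x 24 mm) in a nest of the jig, carrying the square key. Origin: centre of its underside, z up
- round_module: The like module in the other nest, carrying the round key; which module is in which nest varies. Origin: centre of its underside, z up
- rocker (a joint): Rocker tilt, rad: 0 at the start (one end raised), 0.4 when that end is fully down (on); counts as on above 0.32; stays where it is left. The dark rocker is 64 mm long, 30 mm wide, its pivot at mid-length 20 mm above the deck; its housing is 12 mm high. A push of 2 to 4 N at the point moves it, then a hard stop
- rocker_end (a point): Place to push: on the rocker's upper face, on its centre line, 24 mm from the pivot towards the raised end; moves with it. 31 mm above the deck at the start, sinks about 9.5 mm. Axes at the start: x level, along the rocker towards the raised end, y along the pivot, z up; they pitch about y with the rocker
- square_key (a joint): Travel of the square key, m: 0 up, 0.008 fully down; counts as down above 0.006. Held by friction of about 3 N: it stays down; then a hard stop
- square_key_top (a point): Centre of the top face of the square key (dark, 24 x 24 mm); z up. When up it stands 88 mm above the table, 14 mm proud of its module; moves with the key
- round_key (a joint): Travel of the round key, m: 0 up, 0.008 fully down; counts as down above 0.006. Held by friction of about 3 N: it stays down; then a hard stop
- round_key_top (a point): Centre of the top face of the round key (dark, 27 mm across); z up. When up it stands 88 mm above the table, 14 mm proud of its module; moves with the key
- bar_key (a joint): Travel of the bar key, m: 0 up, 0.007 fully down; counts as down above 0.0055. A spring (1.4 N at first, 4.5 N at the bottom, then a hard stop) brings it back
- bar_key_top (a point): Centre of the top face of the long bar key (dark, 24 (its x) x 56 (its y) mm); z up; 24 mm above the deck, 14 mm proud of its black housing of 38 x 70 mm
- stop (a joint): Travel of the mushroom-head stop button, m: 0 up, 0.007 down. Must stay up
- stop_top (a point): Centre of the top of the mushroom-head stop button (dark, cap 40 mm across, 32 mm above the deck). Not to be pressed
- transformer: Loose small dark transformer, 26 x 22 x 24 mm, on the deck in the front row, between the places at y = 0 and y = +130 mm. Leave alone. Origin: underside centre
- screw_jar: Loose clear jar, 24 mm across and 32 mm high, on the deck in the front row, between the places at y = 0 and y = -130 mm. Leave alone. Origin: underside centre
- tape_roll: Loose yellow tape roll, 90 mm across, 20 mm high, on the table beyond the +y end of the jig. Leave alone. Origin: underside centre
- flux_bottle: Loose white bottle, 44 mm across, 110 mm high, on the table beyond the +y end of the jig. Leave alone. Origin: underside centre
- screwdriver: Loose screwdriver, 170 mm long, on the table beyond the -y end of the jig. Leave alone. Origin: underside, at its middle
- heat_sink: Loose finned aluminium heat sink, 60 x 40 x 26 mm, on the table in front of the jig (its -x side). Leave alone. Origin: underside centre
- spare_panel: Loose white panel module without a key, 70 x 80 x 24 mm, on the table beyond the -y end of the jig. Leave alone. Origin: underside centre
Mind the look-alikes: they are no part of the job. What is shaped like the round_module but blue or purple is not meant.

How it is judged:
By the outcome, as a careful person would: the job done as asked, in the order asked, and still so for the second after the job is handed in, with the robot touching nothing.
It also fails if it takes over 56 s, if anything falls off the work surface, if the arm or the gripper's body presses on something with over 40 N, if the wrist force passes 120 N, or if a joint passes its speed limit or range.

## Working session

There is one attempt and no reset: what is moved stays moved. The work goes in short steps, Python scripts to look and compute and a tool call to move; the robot and the scene stay as the last step left them, time stands still between calls to the robot, and variables do not carry over. Pictures are saved under pics/ and viewed, at most 10 in all, crops included, and the job is handed in when it is done.

Besides the shell and the picture viewer there is one more tool, called by a JSON object that holds its "op" and its "data", one argument or row to a line. carry_out: Moves the arm, as the interface text tells. Its arguments: {"type":"object","properties":{"series":{"type":"array"},"squeeze":{"type":"number"}},"required":["series"]}

```bash
mkdir -p pics; python3 - <<'E'
from bench import r
import cv2
o=r.get_obs();print(o['t'],o['position'],o['orientation'],o['gripper_width'])
for n in ['scene','side']:
    cv2.imwrite(f'pics/{n}0.png',r.read_camera(n)[:,:,::-1]);c=r.calibration(n);print(n,c['K'].tolist() if hasattr(c['K'],'tolist') else c['K'],c['R'],c['t'])
c=r.calibration('wrist');print(c)
E
```

```text
0.0 [5.74334280e-01 2.14547651e-05 2.41394512e-01] [-2.22036481e+00 -2.22033410e+00  2.06991612e-03] 1.0029556698081705
scene [[435.99454054423546, 0.0, 314.0324543733633], [0.0, 435.99454054423546, 204.4135377815793], [0.0, 0.0, 1.0]] [[-0.20986945  0.97761932  0.01467215]
 [ 0.76964254  0.17443993 -0.61418325]
 [-0.60299682 -0.11760599 -0.78902703]] [ 0.08158039 -0.31153172  1.37063438]
side [[425.477220174224, 0.0, 314.6021519152525], [0.0, 425.477220174224, 203.2263058512888], [0.0, 0.0, 1.0]] [[ 0.99874756 -0.04681094  0.01766474]
 [-0.00744451 -0.48816659 -0.87271872]
 [ 0.04947612  0.87149419 -0.48790368]] [-0.44035869  0.10302331  1.27444269]
{'K': array([[278.16387939,   0.        , 317.40913887],
       [  0.        , 278.16387939, 200.46578304],
       [  0.        ,   0.        ,   1.        ]]), 'tool_from_camera': array([[ 2.71210399e-04, -9.44643235e-01, -3.28099201e-01,
         8.37834539e-02],
       [ 9.99999186e-01, -1.52998918e-04,  1.26711546e-03,
         7.31481028e-04],
       [-1.24717087e-03, -3.28099277e-01,  9.44642424e-01,
        -1.31506166e-01],
       [ 0.00000000e+00,  0.00000000e+00,  0.00000000e+00,
         1.00000000e+00]])}
```

View scene.

View pics/scene0.png

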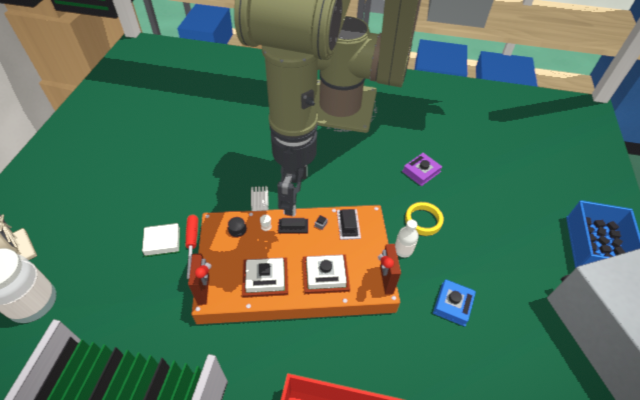

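View pics/side0.png

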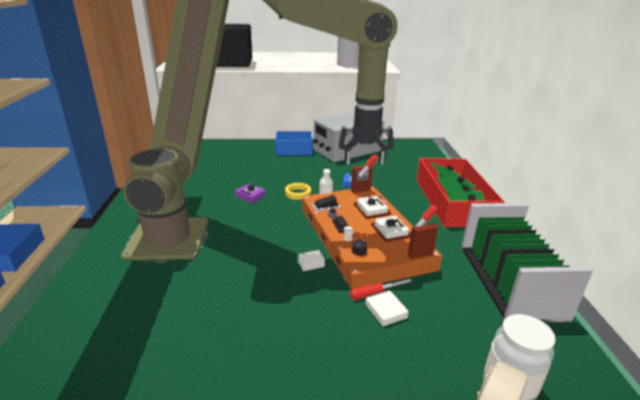

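The scene view shows the stop (237,227), bar key (293,225) and rocker (348,222) in the front row. In the rear row the two white modules carry keys at (265,271) and (326,268). The blue and purple modules off the jig are look-alikes. I'll enlarge the jig to tell square from round.

```bash
python3 - <<'E'
import cv2
a=cv2.imread('pics/scene0.png')[195:325,185:405]
cv2.imwrite('pics/crop.png',cv2.resize(a,None,fx=3.6,fy=3.6,interpolation=cv2.INTER_CUBIC))
E
```

```text
(no output)
```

View pics/crop.png

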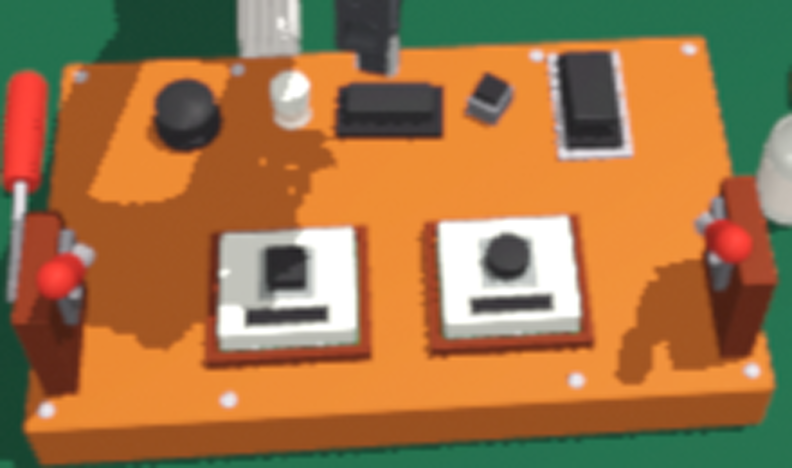

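Square key top at ~(265,269), on the left white module; round key top at ~(326,265), on the right one. The bar sits between the jar and the transformer, and the rocker is at the right on its plate.

```bash
cat > h.py <<'E'
import numpy as np
from scipy.spatial.transform import Rotation as Ro
from bench import r
def cam(n,obs=None):
    c=r.calibration(n);K=np.array(c['K'])
    if n!='wrist': return K,np.array(c['R']),np.array(c['t'])
    T=np.eye(4);T[:3,:3]=Ro.from_rotvec(obs['orientation']).as_matrix();T[:3,3]=obs['position']
    M=np.linalg.inv(T@np.array(c['tool_from_camera']));return K,M[:3,:3],M[:3,3]
def ray(c,uv,z):
    K,R,t=c;d=R.T@np.linalg.solve(K,[*uv,1]);o=-R.T@t;return o+d*(z-o[2])/d[2]
def proj(c,X):
    K,R,t=c;p=(np.atleast_2d(X)@R.T+t)@K.T;return p[:,:2]/p[:,2:]
def jig(p,L):
    L=np.atleast_2d(L);s,c=np.sin(p[2]),np.cos(p[2])
    return np.c_[p[0]+c*L[:,0]-s*L[:,1],p[1]+s*L[:,0]+c*L[:,1],L[:,2]]
E
python3 - <<'E'
from h import *
from scipy.optimize import least_squares
c=cam('scene');f=lambda x,y:(185+x/3.6,195+y/3.6)
L=np.array([[-.13,-.215,.05],[-.13,.215,.05],[.13,-.215,.05],[.13,.215,.05],[-.075,0,.074],[-.075,-.13,.082]])
uv=np.array([f(62,66),f(706,38),f(28,432),f(775,402),f(392,98),f(187,102)])
s=least_squares(lambda p:(proj(c,jig(p,L))-uv).ravel(),[.7,0,0]);print(s.x,s.fun.reshape(-1,2).round(1).tolist())
for n,q,z in [('sq',(287,262),.088),('rd',(509,249),.088),('bar',(392,98),.074),('rock',(592,85),.07)]:
    w=ray(c,f(*q),z);d=w[:2]-s.x[:2];a=s.x[2];print(n,w.round(4),'jig',np.round([d[0]*np.cos(a)+d[1]*np.sin(a),-d[0]*np.sin(a)+d[1]*np.cos(a)],4))
print(jig(s.x,[-.075+.024,.13,.081]))
E
```

```text
[5.94143986e-01 3.44909808e-04 2.71835919e-01] [[1.2, -0.2], [0.5, 0.6], [-1.6, 1.0], [0.8, -1.3], [-0.0, 0.2], [-0.6, -0.7]]
sq [ 0.6579 -0.0488  0.088 ] jig [ 0.0483 -0.0645]
rd [0.6214 0.0752 0.088 ] jig [0.0463 0.0648]
bar [ 0.5214 -0.0199  0.074 ] jig [-0.0755  0.    ]
rock [0.4802 0.1028 0.07  ] jig [-0.0822  0.1293]
[[0.51011168 0.11187773 0.081     ]]
```

{"op": "carry_out", "data": {
  "series": [
    [0,[0.02,-0.01,0],-3],
    [0,[0.04,-0.02,0.01],-6],
    [0,[0.06,-0.03,0.02],-9],
    [0,[0.08,-0.04,0.03],-12],
    [0,[0.1,-0.055,0.04],-15.6],
    [0,[0.112,-0.062,0.05],-15.6],
    [0,[0.112,-0.062,0.05],-15.6],
    [0,[0.112,-0.062,0.05],-15.6],
    [0,[0.112,-0.062,0.05],-15.6],
    [0,[0.112,-0.062,0.05],-15.6]
  ],
  "squeeze": 20
}}

```text
t: 0.93
position: [0.5142, 0.1114, 0.1929]
orientation: [1.899, 2.5, 0.001]
force: [-0.9, -0.6, -0.4]
gripper_width: -0.0
grasp_force: 0.0
```

```bash
python3 - <<'E'
from h import *
import cv2
o=r.get_obs();im=r.read_camera('wrist')[:,:,::-1].copy();cv2.imwrite('pics/w1.png',im)
print(o['t'],o['position'],o['gripper_width'],o['force']);c=cam('wrist',o);p=[.594144,.000345,.271836]
for n,L in dict(rend=[-.051,.13,.081],bar=[-.075,0,.074],sq=[.048,-.065,.088],rd=[.047,.065,.088]).items(): print(n,proj(c,jig(p,L)).round(1))
t=o['position'].copy();t[2]-=.011;print('tip',proj(c,t))
E
```

```text
0.9333 [0.5142314  0.11137122 0.19291545] -0.00036393202560813066 [-0.85119207 -0.64191883 -0.44628767]
rend [[312.2 197.7]]
bar [[291.2 307.6]]
sq [[400.7 363. ]]
rd [[412.8 262.9]]
tip [[316.26610529 255.69554784]]
```

View pics/w1.png

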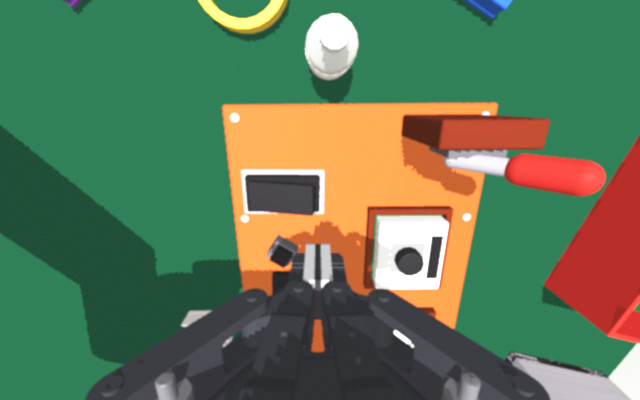

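The wrist view shows the rocker at cols 247–320, row 195, with its far end at the right, about 3 px left of the fit. The round key is at (409,260), also 3 px left, so I'll shift about 2 mm in jig -x. The closed tips are narrow.

{"op": "carry_out", "data": {
  "series": [
    [0,[0.0015,-0.006,0.015],0],
    [0,[0.0015,-0.006,0.03],0],
    [0,[0.0015,-0.006,0.045],0],
    [0,[0.0015,-0.006,0.06],0],
    [0,[0.0015,-0.006,0.075],0],
    [0,[0.0015,-0.006,0.083],0],
    [0,[0.0015,-0.006,0.088],0],
    [0,[0.0015,-0.006,0.088],0],
    [0,[0.0015,-0.006,0.088],0],
    [0,[0.0015,-0.006,0.088],0]
  ]
}}

```text
t: 1.82
position: [0.5077, 0.1118, 0.1051]
orientation: [1.899, 2.501, 0.002]
force: [-0.3, -0.8, 0.8]
gripper_width: 0.002
grasp_force: 0.0
```

```bash
python3 - <<'E'
from h import *
import cv2
o=r.get_obs();im=r.read_camera('wrist')[:,:,::-1].copy();cv2.imwrite('pics/w2.png',im)
E
```

```text
(no output)
```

View pics/w2.png

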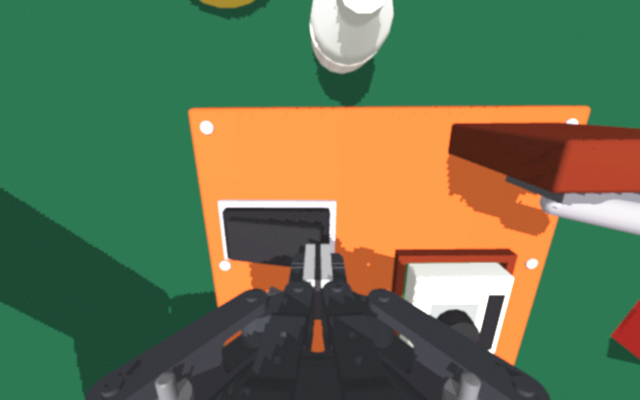

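```bash
python3 - <<'E'
from h import *
o=r.get_obs();c=cam('wrist',o);p=[.594144,.000345,.271836];a=p[2]
def J(w): d=w[:2]-p[:2];return np.round([d[0]*np.cos(a)+d[1]*np.sin(a),-d[0]*np.sin(a)+d[1]*np.cos(a)],4)
print('tcp',J(o['position']))
for n,q,z in [('plate TL',(219,201),.052),('plate TR',(336,202),.052),('rock far end top y+',(329,208),.083),('rock near y+',(227,208),.068),('deck TL',(190,108),.05),('deck TR',(590,107),.05),('rock left bottom',(226,262),.068)]: print(n,J(ray(c,q,z)))
t=o['position'].copy();t[2]-=.011;print(proj(c,t))
E
```

```text
tcp [-0.0534  0.1306]
plate TL [-0.1217  0.1497]
plate TR [-0.0395  0.1489]
rock far end top y+ [-0.0458  0.1561]
rock near y+ [-0.1112  0.1505]
deck TL [-0.1337  0.2117]
deck TR [0.1213 0.2124]
rock left bottom [-0.1161  0.1104]
[[316.26424906 255.70097933]]
```

{"op": "carry_out", "data": {
  "series": [
    [0,[0,-0.002,0.003],0],
    [0,[0,-0.002,0.006],0],
    [0,[0,-0.002,0.009],0],
    [0,[0,-0.002,0.012],0],
    [0,[0,-0.002,0.014],0],
    [0,[0,-0.002,0.016],0],
    [0,[0,-0.002,0.018],0],
    [0,[0,-0.002,0.02],0],
    [0,[0,-0.002,0.02],0],
    [0,[0,-0.002,0.02],0]
  ]
}}

```text
t: 2.7
position: [0.5052, 0.1113, 0.0843]
orientation: [1.899, 2.502, 0.0]
force: [1.9, 0.6, 1.7]
gripper_width: 0.002
grasp_force: 1.0
```

{"op": "carry_out", "data": {
  "series": [
    [0,[0,0,0.0005],0],
    [0,[0,0,0.001],0],
    [0,[0,0,0.0015],0],
    [0,[0,0,0.002],0],
    [0,[0,0,0.0025],0],
    [0,[0,0,0.003],0],
    [0,[0,0,0.003],0],
    [0,[0,0,0.003],0],
    [0,[0,0,0.003],0],
    [0,[0,0,0.003],0]
  ]
}}

```text
t: 3.53
position: [0.5054, 0.1113, 0.0827]
orientation: [1.899, 2.501, 0.002]
force: [-0.9, 1.3, 12.3]
gripper_width: 0.004
grasp_force: 6.1
```

{"op": "carry_out", "data": {
  "series": [
    [0,[0,0,0.0006],0],
    [0,[0,0,0.0012],0],
    [0,[0,0,0.0012],0],
    [0,[0,0,0.0012],0],
    [0,[0,0,-0.01],0],
    [0,[0,0,-0.025],0],
    [0,[0,0,-0.04],0],
    [0,[0,0,-0.055],0],
    [0,[0,0,-0.07],0],
    [0,[0,0,-0.08],0]
  ]
}}

```text
t: 4.37
position: [0.5036, 0.111, 0.1618]
orientation: [-1.898, -2.501, 0.003]
force: [0.7, -0.1, 0.1]
gripper_width: 0.004
grasp_force: 0.0
```

```bash
python3 - <<'E'
from h import *
import cv2
o=r.get_obs();im=r.read_camera('wrist')[:,:,::-1].copy();cv2.imwrite('pics/w3.png',im)
cv2.imwrite('pics/w3c.png',cv2.resize(im[80:300,200:480],None,fx=2.7,fy=2.7,interpolation=cv2.INTER_CUBIC))
E
```

```text
(no output)
```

View pics/w3c.png

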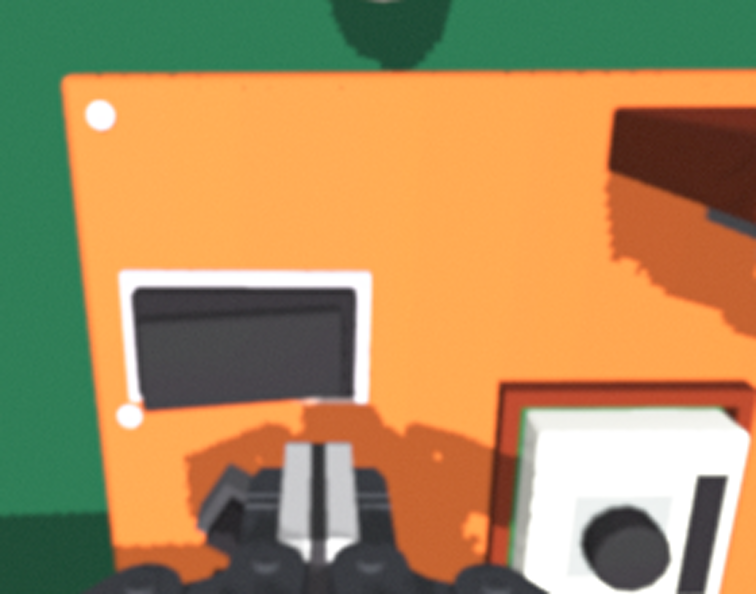

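The rocker has tipped: its near (left) end now stands higher. The round key's top shows at about crop (628,530), i.e. full-frame (433,276).

```bash
python3 - <<'E'
from h import *
o=r.get_obs();c=cam('wrist',o);p=[.594144,.000345,.271836];a=p[2]
def J(w): d=w[:2]-p[:2];return np.round([d[0]*np.cos(a)+d[1]*np.sin(a),-d[0]*np.sin(a)+d[1]*np.cos(a)],4)
print(o['t'],'tcp',J(o['position']),'rd',J(ray(c,(432.5,275.5),.088)))
E
```

```text
4.4167 tcp [-0.0561  0.1308] rd [0.0449 0.0733]
```

{"op": "carry_out", "data": {
  "series": [
    [0,[-0.028,0.013,0],0],
    [0,[-0.056,0.026,0],0],
    [0,[-0.084,0.039,0],0],
    [0,[-0.112,0.052,0],0],
    [0,[-0.14,0.065,0],0],
    [0,[-0.168,0.078,0],0],
    [0,[-0.196,0.091,0],0],
    [0,[-0.226,0.102,0],0],
    [0,[-0.226,0.102,0],0],
    [0,[-0.226,0.102,0],0]
  ]
}}

```text
t: 5.25
position: [0.6637, -0.0805, 0.1595]
orientation: [-1.901, -2.498, 0.002]
force: [-0.2, -0.0, -0.2]
gripper_width: 0.001
grasp_force: 0.0
```

```bash
python3 - <<'E'
from h import *
import cv2
o=r.get_obs();im=r.read_camera('wrist')[:,:,::-1].copy();cv2.imwrite('pics/w4.png',im)
E
```

```text
(no output)
```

View pics/w4.png

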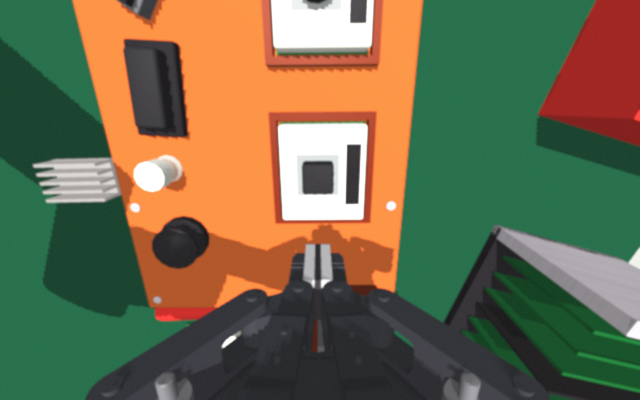

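The square key is clear at (318,177). The bar key's top is at about (149,88), and the edge of the round key shows at (317,0).

```bash
python3 - <<'E'
from h import *
o=r.get_obs();c=cam('wrist',o);p=[.594144,.000345,.271836];a=p[2]
def J(w): d=w[:2]-p[:2];return np.round([d[0]*np.cos(a)+d[1]*np.sin(a),-d[0]*np.sin(a)+d[1]*np.cos(a)],4)
print('tcp',J(o['position']),'sq',J(ray(c,(318,178),.088)),'bar',J(ray(c,(149,88),.074)),'stop',J(ray(c,(179,241),.082)),'corners',J(ray(c,(276,114),.06)),J(ray(c,(376,114),.06)))
R=Ro.from_rotvec(o['orientation']).as_matrix();print(R.round(3).tolist())
E
```

```text
tcp [ 0.0446 -0.0951] sq [ 0.0456 -0.064 ] bar [-0.0771 -0.0004] stop [-0.0711 -0.12  ] corners [ 0.0122 -0.0189] [ 0.0916 -0.019 ]
[[-0.268, 0.964, -0.004], [0.964, 0.268, 0.001], [0.002, -0.003, -1.0]]
```

{"op": "carry_out", "data": {
  "series": [
    [0,[0.012,0.001,0],0],
    [0,[0.024,0.001,0.005],0],
    [0,[0.031,0.001,0.018],0],
    [0,[0.031,0.001,0.032],0],
    [0,[0.031,0.001,0.044],0],
    [0,[0.031,0.001,0.052],0],
    [0,[0.031,0.001,0.057],0],
    [0,[0.031,0.001,0.059],0],
    [0,[0.031,0.001,0.061],0],
    [0,[0.031,0.001,0.063],0]
  ]
}}

```text
t: 6.13
position: [0.657, -0.0489, 0.0987]
orientation: [1.899, 2.501, 0.001]
force: [-1.0, 2.0, 3.4]
gripper_width: -0.0
grasp_force: 1.5
```

{"op": "carry_out", "data": {
  "series": [
    [0,[0,0,0.001],0],
    [0,[0,0,0.002],0],
    [0,[0,0,0.003],0],
    [0,[0,0,0.004],0],
    [0,[0,0,0.005],0],
    [0,[0,0,0.006],0],
    [0,[0,0,0.007],0],
    [0,[0,0,0.007],0],
    [0,[0,0,0.007],0],
    [0,[0,0,0.007],0]
  ]
}}

```text
t: 6.97
position: [0.6569, -0.0489, 0.0912]
orientation: [1.899, 2.502, 0.0]
force: [0.2, 0.5, 1.5]
gripper_width: 0.004
grasp_force: 0.7
```

{"op": "carry_out", "data": {
  "series": [
    [0,[0,0,0.0005],0],
    [0,[0,0,0.001],0],
    [0,[0,0,0.0015],0],
    [0,[0,0,0.002],0],
    [0,[0,0,0.002],0],
    [0,[0,0,0.002],0],
    [0,[0,0,0.002],0],
    [0,[0,0,0.002],0],
    [0,[0,0,0.002],0],
    [0,[0,0,0.002],0]
  ]
}}

```text
t: 7.8
position: [0.6569, -0.049, 0.091]
orientation: [1.899, 2.501, 0.001]
force: [-1.4, -0.0, 9.9]
gripper_width: 0.0
grasp_force: 5.1
```

{"op": "carry_out", "data": {
  "series": [
    [0,[0,0,-0.01],0],
    [0,[0,0,-0.025],0],
    [0,[0,0,-0.045],0],
    [0,[0.01,0,-0.06],0],
    [0,[0.03,0,-0.07],0],
    [0,[0.06,0,-0.07],0],
    [0,[0.085,0,-0.07],0],
    [0,[0.099,0,-0.07],0],
    [0,[0.099,0,-0.07],0],
    [0,[0.099,0,-0.07],0]
  ]
}}

```text
t: 8.63
position: [0.6295, 0.0467, 0.1591]
orientation: [1.897, 2.504, -0.002]
force: [-0.6, -0.2, -0.1]
gripper_width: 0.004
grasp_force: 0.0
```

```bash
python3 - <<'E'
from h import *
import cv2
o=r.get_obs();im=r.read_camera('wrist')[:,:,::-1].copy();cv2.imwrite('pics/w5.png',im)
E
```

```text
(no output)
```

View pics/w5.png

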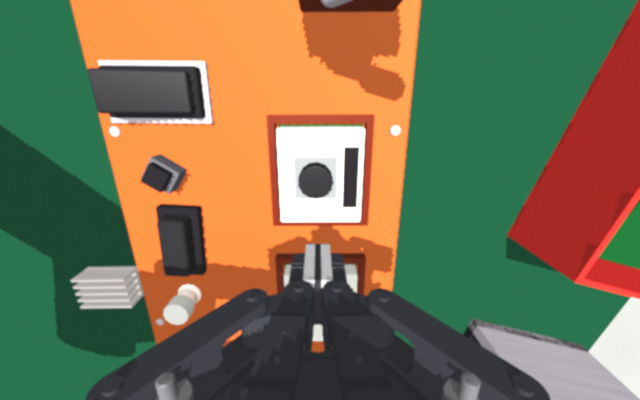

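The round key is at (316,180). The bar key's top face is centred at about (177,240), and the rocker's near end is raised, so it's still on.

```bash
python3 - <<'E'
from h import *
o=r.get_obs();c=cam('wrist',o);p=[.594144,.000345,.271836];a=p[2]
def J(w): d=w[:2]-p[:2];return np.round([d[0]*np.cos(a)+d[1]*np.sin(a),-d[0]*np.sin(a)+d[1]*np.cos(a)],4)
print('tcp',J(o['position']),'rd',J(ray(c,(316,180),.088)),'bar',J(ray(c,(176,240),.074)))
E
```

```text
tcp [0.0468 0.0344] rd [0.0463 0.0638] bar [-0.0751  0.0061]
```

{"op": "carry_out", "data": {
  "series": [
    [0,[0.012,0,0],0],
    [0,[0.024,0,0.005],0],
    [0,[0.03,0,0.018],0],
    [0,[0.03,0,0.032],0],
    [0,[0.03,0,0.044],0],
    [0,[0.03,0,0.052],0],
    [0,[0.03,0,0.057],0],
    [0,[0.03,0,0.059],0],
    [0,[0.03,0,0.061],0],
    [0,[0.03,0,0.063],0]
  ]
}}

```text
t: 9.52
position: [0.6215, 0.0754, 0.0967]
orientation: [-1.899, -2.502, 0.0]
force: [-1.6, 0.1, 2.6]
gripper_width: 0.001
grasp_force: 1.5
```

{"op": "carry_out", "data": {
  "series": [
    [0,[0,0,0.001],0],
    [0,[0,0,0.002],0],
    [0,[0,0,0.003],0],
    [0,[0,0,0.004],0],
    [0,[0,0,0.005],0],
    [0,[0,0,0.006],0],
    [0,[0,0,0.007],0],
    [0,[0,0,0.008],0],
    [0,[0,0,0.008],0],
    [0,[0,0,0.008],0]
  ]
}}

```text
t: 10.35
position: [0.622, 0.0754, 0.0909]
orientation: [1.898, 2.502, 0.001]
force: [-6.5, -0.8, 16.9]
gripper_width: -0.0
grasp_force: 8.7
```

{"op": "carry_out", "data": {
  "series": [
    [0,[0,0,-0.01],0],
    [0,[0,0,-0.025],0],
    [0,[0,0,-0.045],0],
    [0,[-0.01,-0.02,-0.055],0],
    [0,[-0.025,-0.045,-0.06],0],
    [0,[-0.04,-0.075,-0.06],0],
    [0,[-0.055,-0.105,-0.06],0],
    [0,[-0.061,-0.122,-0.06],0],
    [0,[-0.061,-0.122,-0.06],0],
    [0,[-0.061,-0.122,-0.06],0]
  ]
}}

```text
t: 11.18
position: [0.5211, -0.0168, 0.1487]
orientation: [1.901, 2.499, 0.002]
force: [0.4, 0.5, -0.5]
gripper_width: 0.0
grasp_force: 0.0
```

```bash
python3 - <<'E'
from h import *
import cv2
o=r.get_obs();p=[.594144,.000345,.271836];a=p[2];d=o['position'][:2]-p[:2]
print(o['position'],d[0]*np.cos(a)+d[1]*np.sin(a),-d[0]*np.sin(a)+d[1]*np.cos(a))
im=r.read_camera('wrist')[:,:,::-1].copy();cv2.imwrite('pics/w6.png',im)
E
```

```text
[ 0.52113738 -0.01680715  0.14867902] -0.07493114444808897 0.0030799937695260883
```

View pics/w6.png

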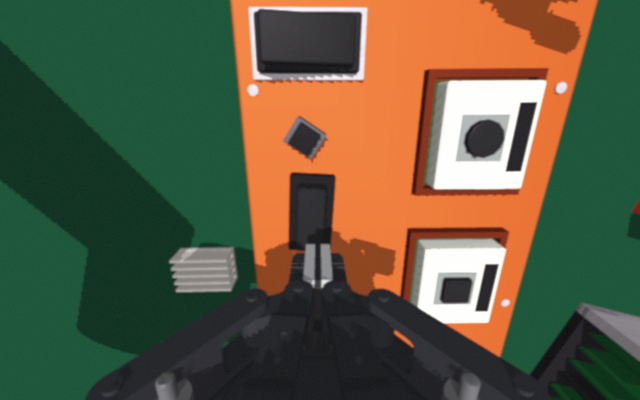

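```bash
python3 - <<'E'
from h import *
o=r.get_obs();c=cam('wrist',o);p=[.594144,.000345,.271836];a=p[2]
def J(w): d=w[:2]-p[:2];return np.round([d[0]*np.cos(a)+d[1]*np.sin(a),-d[0]*np.sin(a)+d[1]*np.cos(a)],4)
for q,z in [((298,185),.074),((329,185),.074),((290,174),.06),((335,174),.06),((291,249),.06)]: print(q,J(ray(c,q,z)))
E
```

```text
(298, 185) [-0.0878  0.0277]
(329, 185) [-0.0639  0.0277]
(290, 174) [-0.095  0.033]
(335, 174) [-0.0585  0.0329]
(291, 249) [-0.0963 -0.0356]
```

The bar key's top edge is at cols 298–329, row 185, which centres it at jig (-0.076, -0.001). Both panel keys look sunken.

{"op": "carry_out", "data": {
  "series": [
    [0,[-0.004,-0.001,0.012],0],
    [0,[-0.004,-0.001,0.025],0],
    [0,[-0.004,-0.001,0.038],0],
    [0,[-0.004,-0.001,0.05],0],
    [0,[-0.004,-0.001,0.058],0],
    [0,[-0.004,-0.001,0.062],0],
    [0,[-0.004,-0.001,0.064],0],
    [0,[-0.004,-0.001,0.066],0],
    [0,[-0.004,-0.001,0.068],0],
    [0,[-0.004,-0.001,0.069],0]
  ]
}}

```text
t: 12.07
position: [0.5217, -0.0198, 0.0799]
orientation: [1.899, 2.501, 0.002]
force: [-0.1, 2.6, 3.1]
gripper_width: 0.003
grasp_force: 1.8
```

{"op": "carry_out", "data": {
  "series": [
    [0,[0,0,0.0005],0],
    [0,[0,0,0.001],0],
    [0,[0,0,0.0015],0],
    [0,[0,0,0.002],0],
    [0,[0,0,0.0025],0],
    [0,[0,0,0.003],0],
    [0,[0,0,0.0035],0],
    [0,[0,0,0.0035],0],
    [0,[0,0,0.0035],0],
    [0,[0,0,0.0035],0]
  ]
}}

```text
t: 12.9
position: [0.5218, -0.0202, 0.0778]
orientation: [1.898, 2.5, 0.003]
force: [-1.9, 3.8, 17.7]
gripper_width: -0.003
grasp_force: 8.6
```

Hard stop reached at 17.7 N; lift clear and check.

{"op": "carry_out", "data": {
  "series": [
    [0,[0,0,-0.01],0],
    [0,[0,0,-0.025],0],
    [0,[0,0,-0.045],0],
    [0,[0,0,-0.065],0],
    [0,[0,0,-0.09],0],
    [0,[-0.02,0,-0.115],0],
    [0,[-0.04,0,-0.14],0],
    [0,[-0.05,0,-0.15],0],
    [0,[-0.05,0,-0.15],0],
    [0,[-0.05,0,-0.15],0]
  ]
}}

```text
t: 13.73
position: [0.5339, -0.0692, 0.2257]
orientation: [-1.901, -2.501, 0.001]
force: [-0.1, 0.4, -0.0]
gripper_width: -0.0
grasp_force: 0.0
```

```bash
python3 - <<'E'
from h import *
import cv2
im=r.read_camera('wrist')[:,:,::-1].copy();cv2.imwrite('pics/w7.png',im[:300,160:560].repeat(2,0).repeat(2,1))
E
```

```text
(no output)
```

View pics/w7.png

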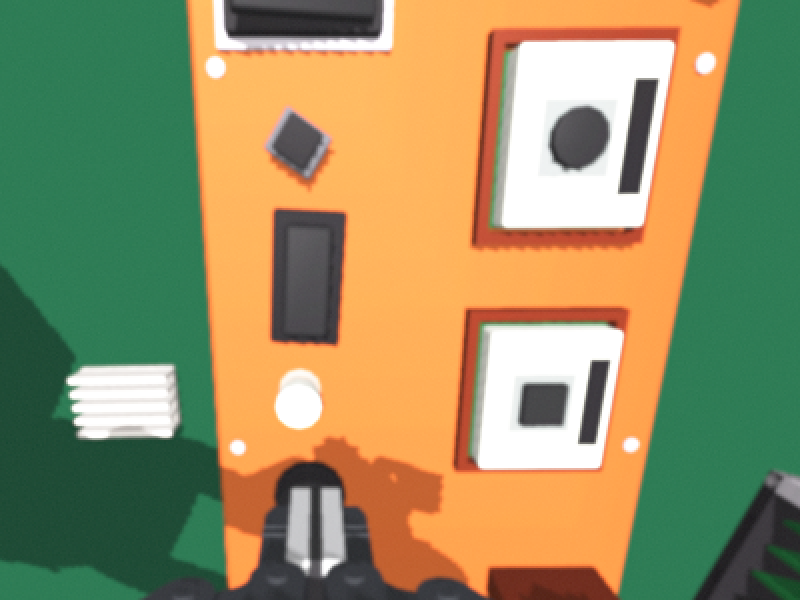

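Both panel keys are sunk (580,137 and 543,404), the bar key is free (310,278), the modules are in their nests, and the jar, transformer and heat sink are undisturbed. Handing in.

```bash
python3 -c "
from bench import r
print(r.finish_job())"
```

```text
the job is handed in; nothing more can be done
None
```

I ran the full sequence in the order asked and handed it in at about 14 s: rocker tipped, square key down, round key down, bar key pressed to its stop and released; I never pressed the stop button, and the modules and loose parts look undisturbed in the last picture.

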